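Check the counter scale with the 500 g weight

TASK

Check the counter scale: with nothing on its platter press the round zero key well in and let it out, then lift the largest check weight out of its block, set it down gently and upright on the middle of the platter (at most 8 mm off centre) and let it stand there on its own for about two seconds. Then put it back, upright and fully down in its own well, and do not disturb anything else on the counter.

Things in the scene. Friction and masses are not known exactly. Their poses are not given: they have to be found in the camera images.
- scale: the fixed electronic counter scale, 205 mm wide (its y) and about 260 mm deep (its x), origin on the counter under the case; its keypad faces its -x side and slopes 0.21 rad down towards -x; the round platter is 40 mm to its +x side. The case under the platter is 48 mm high
- platter_centre (a point): centre of the upper face of the scale's round stainless platter, 150 mm across, 5 mm thick, with two thin pressed centring rings; about 62 mm above the counter when empty
- platter (a joint): how far the sprung platter is pushed down, m: 0 empty (resting on its upper stop), 8 mm at the overload stop; stiffness 2000 N/m (2 N per mm), damped; the 500 g weight alone lowers it about 2.3 mm
- zero_key_top (a point): centre of the top of the scale's zero key: the only round key, white, 22 mm across, standing 7 mm proud at the right end of the keypad (the scale's -y) as seen by the operator; it moves along the normal of the sloping keypad. The two rectangular keys are flat and do not move; they are 64 and 110 mm from it
- zero_key (a joint): how far the zero key is pressed, m: 0 out, 3 mm fully in; sprung, 1 N to start and 4 N fully in, comes back by itself
- weight_block: fixed wooden block, 70 x 200 x 36 mm, origin under its centre, with four round wells in a row along its y axis, each 22 mm deep and 3 mm wider than its weight, with 2 mm chamfers; from +y to -y for the 500, 200, 100 and 50 g weights (y = 62, 8, -36, -73 mm)
- weight_block_hole0 (a point): centre of the mouth (level with the block's top, 22 mm above the well's floor) of the 41 mm well of the 500 g weight, the largest, at the block's +y end
- w500: the 500 g check weight, the largest: stainless cylinder 38 mm across and 45 mm high, over it a neck and a knob 23 mm across, the knob from 54 to 68 mm above the underside (68 mm in all); origin at the centre of its underside, z up. It starts upright in its well, its underside 14 mm above the counter
- w200: 200 g check weight, 28 mm across, 51 mm high with its knob, in its well; a bystander
- w100: 100 g check weight, 22 mm across, 41 mm high with its knob, in its well; a bystander
- w50: 50 g check weight, 18 mm across, 32 mm high with its knob, in its well; a bystander
- block_cover: wooden lift-off cover of the weight block, lying open side down, 76 x 206 x 45 mm; origin under its centre; loose; a bystander
- plug_carton: small white spark-plug carton standing upright, 27 x 27 x 85 mm; origin under its centre; loose; a bystander
- clutch_drum: dark steel chainsaw clutch drum with a small toothed sprocket on top, 68 mm across, 30 mm high; origin under its centre; loose; a bystander
- saw_wrench: T-shaped steel combination wrench lying flat, about 150 x 105 x 19 mm; loose; a bystander
- oil_bottle: grey plastic oil bottle, 48 mm across, 125 mm high, standing; loose; a bystander
- file_pack: flat white carton of files lying down, 30 x 235 x 14 mm; loose; a bystander
- pen_cup: black cup of pens, 72 mm across, 145 mm high with its pens; loose; a bystander
There are look-alikes about, which are no part of the job. What is shaped like the w500 but blue is not meant.

How it is judged:
By the outcome, as a careful person would: the job done as asked, in the order asked, and still so for the second after the job is handed in, with the robot touching nothing.
It also fails if it takes over 72 s, if anything falls off the work surface, if the arm or the gripper's body presses on something with over 40 N, if the wrist force passes 120 N, or if a joint passes its speed limit or range.

ROBOT

A 6-joint arm with a two-finger parallel gripper is mounted at the origin on the work surface. World frame = base frame: x ahead of the robot, y to its left, z up, the work surface at z = 0. Lengths are in m, angles in rad, forces in N, time in s.
With the tool pointing down it reaches from about 0.375 to 0.9 m from the base axis. Payload 3.1 kg.
Tool frame: the origin (TCP) lies where the fingers leave the gripper's body, on its centre line; the fingertips stand 70 mm ahead of it and the grasp point (between the pads) lies 51 mm ahead of it (robot.tip_reach is the distance from the TCP to the fingertips, in m); z points along the fingers, y is the line along which they close (so a half turn about z gives the same grasp; the last joint's range is limited). The gripper opens to 87 mm and grips with 3 to 60 N. Pads are 19 mm wide; open, the fingers measure 117 mm over their backs; the gripper's body (75 mm by 190 mm) begins 51 mm behind the grasp point.
Start: joints at [-1.512, 0.527, 1.433, -0, 1.181, -0.178], TCP at [0.147, -0.608, 0.292] pointing down, gripper open.
Joint ranges: [-3.08, 3.08], [-0.75, 2.2], [0.22, 2.44], [-1.43, 4.57], [0, 2.65], [-2.85, 2.85]. Speed limits (rad/s): [2.79, 2.79, 3.14, 3.14, 3.14, 3.14].

INTERFACE

Orientations are given as a unit quaternion [x, y, z, w].
In Python, from rig import robot gives the robot as it stands.
- The arm moves only by the tool carry_out, never from a script. Its argument "rows" is a list that holds one entry, the list of rows, each a list of 6 numbers: the shift along the tool's x, y, z in mm, then the turn, a rotation vector about the tool's x, y, z in units of 8 degrees (1.0 is 8 degrees). A call has 1 to 20 rows; each row is the pose to reach, as a shift and turn from the pose commanded when the call began, along the tool's axes at that moment; what a row does not reach only later rows make up. A row lasts 1/10 s, in which the tool goes at most 50 mm and 8.59 degrees, less where a joint would pass 70% of its speed; a pose out of reach is approached as far as the arm can. A call with a gripper value outside its range is refused whole. "fingers" is the opening, from 0 (shut) to 1 (fully open), set as the call begins (left out, the last holds). The fingers move at their own pace and stop on an object; "grip_force" is the grip in N (left out, the last holds). Time passes only in rows, so rows that repeat a pose let the fingers close. It gives the time, the measured TCP pose, the force and the opening at its end, in the units of the state.
- robot.get_obs(): the state, without advancing time (a new reading comes with each control period).
- robot.camera(name): name is "side" or "top" or "wrist"; returns a dict with "color" (400x640x3 uint8, red, green, blue), "depth" (400x640 float32, m along the optical axis (not along the pixel's ray), 0 where there is no reading), "K" (3x3 intrinsics, pixels), "camera_from_world" (4x4, takes a point from world to camera coordinates). Camera axes: x right, y down, z forward; pixel columns grow to the right and rows downward; lengths in m; the calibration is good to about 2 mm. A picture is of the moment at which its call begins.
- robot.hand_in(): hands the job in, once; it reports no verdict.
The state is a dict: "time": time; "q": joint angles; "joint_velocities": joint speeds; "joint_torque": joint torques, N m; "position": TCP position; "tool_rot": TCP orientation; "ft_force": force on the tool from outside, world axes, zero at the start; "moment": the same for the moment, N m; "grip_width": finger opening in m.
Only numpy, scipy, OpenCV 4.12 (cv2) and the standard library are available. Lean on these libraries where they do the work, as an engineer would, in place of code of your own. Each camera call takes 0.05 s, during which the arm holds its last target. There are 200 camera calls.

## Working session

There is one attempt and no reset: what is moved stays moved. The work goes in short steps, Python scripts to look and compute and a tool call to move; the robot and the scene stay as the last step left them, time stands still between calls to the robot, and variables do not carry over. Pictures are saved under pics/ and viewed, on a budget of 10 in all, crops included, one or two more only if the job needs it, and the job is handed in when it is done.

Besides the shell and the picture viewer there is one more tool, called after "Request:" as name(argument=value, ...) on one line, values as JSON. carry_out: Moves the arm, as the interface text tells. Its arguments: {"type":"object","properties":{"rows":{"type":"array"},"fingers":{"type":"number"},"grip_force":{"type":"number"}},"required":["rows"]}

```bash
mkdir -p pics; ls
cat > h.py <<'E'
from rig import robot
import numpy as np, cv2
from scipy.spatial.transform import Rotation as R
def shot(n,save=None):
    c=robot.camera(n)
    np.savez(f'pics/{save or n}.npz',**c)
    cv2.imwrite(f'pics/{save or n}.png',c['color'][:,:,::-1]); return c
def load(n): return dict(np.load(f'pics/{n}.npz'))
def ray(c,u,v,z):
    T=np.linalg.inv(c['camera_from_world']); d=T[:3,:3]@np.linalg.inv(c['K'])@[u,v,1]; o=T[:3,3]
    return o+d*(z-o[2])/d[2]
def pts(c):
    T=np.linalg.inv(c['camera_from_world']); v,u=np.mgrid[:400,:640]
    p=np.stack([u,v,np.ones_like(u)],-1)@np.linalg.inv(c['K']).T*c['depth'][...,None]
    return p@T[:3,:3].T+T[:3,3]
def proj(c,p):
    q=c['camera_from_world']@[*p,1]; q=c['K']@q[:3]; return q[:2]/q[2]
def delta(p):  # world target TCP -> tool-frame mm
    o=robot.get_obs(); return R.from_quat(o['tool_rot']).inv().apply(np.array(p)-o['position'])*1000
E
python3 - <<'E'
from h import *
o=robot.get_obs(); print(o)
for n in('top','side'): 
    c=shot(n); print(np.linalg.inv(c['camera_from_world'])[:3].round(3),c['K'][0,0])
print(robot.tip_reach)
E
```

```text
pics
{'time': 0.0, 'q': array([-1.51250872e+00,  5.28459465e-01,  1.43388338e+00, -3.02992156e-05,
        1.18138037e+00, -1.78477639e-01]), 'joint_velocities': array([-1.31972675e-03,  8.80032662e-05, -5.20848886e-04,  1.49080542e-03,
       -2.90249096e-05, -3.55431555e-04]), 'joint_torque': array([ 1.93703556e-03, -4.40037668e+01, -1.76590508e+01,  6.35377318e-02,
        5.83585293e-02, -1.62466481e-04]), 'position': array([ 0.14660136, -0.60697345,  0.2912816 ]), 'tool_rot': array([ 9.92999712e-01,  1.18111966e-01,  4.99956494e-05, -1.06420011e-03]), 'ft_force': array([-0.15579668,  0.02839257,  0.59826182]), 'moment': array([-0.02690228, -0.01714275, -0.02470887]), 'grip_width': 0.08681390722051942}
[[ 0.021 -0.994  0.112  0.427]
 [-1.    -0.021 -0.004  0.007]
 [ 0.006 -0.112 -0.994  1.656]] 468.25257796515865
[[-0.982 -0.115  0.146  0.446]
 [-0.186  0.634 -0.75   0.812]
 [-0.006 -0.765 -0.645  0.78 ]] 386.391934742223
0.0697
```

View pics/top.png

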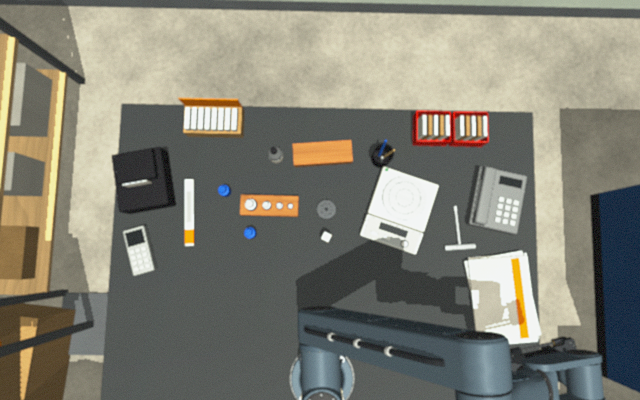

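View pics/side.png

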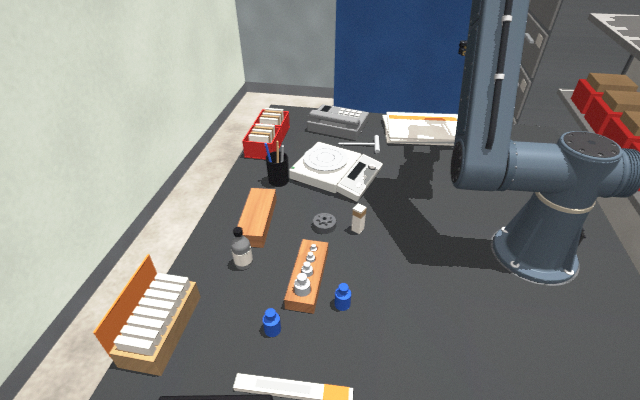

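Top view: scale at (400,208), with the platter at (404,190) and the keypad edge towards (395,240). The block is at (268,205) with the bare-steel w500 at its left (+y) end, about (250,204). Candidates for w500 are steel (250,204), blue (223,189) and blue (250,231); the steel one in the block matches the description. Next I get coarse numbers and go closer with the wrist camera.

Run:
```python
from h import *
c=load('top'); P=pts(c)
for n,(u,v),z in [('platter',(404,190),.062),('key',(418,243),.045),('w500',(250,204),.082),('blockL',(240,205),.036),('blockR',(298,205),.036)]:
    print(n,ray(c,u,v,z).round(3),P[v,u].round(3))
h=P[...,2]
# scale corners: white, raised
m=(((c['color'].min(2)>150)&(h>.03)&(h<.09)).astype(np.uint8)); m[:, :350]=0;m[:,445:]=0;m[:160]=0;m[262:]=0
ct=max(cv2.findContours(m,0,2)[0],key=cv2.contourArea); r=cv2.minAreaRect(ct);print('scale',r)
for b in cv2.boxPoints(r): print(b,ray(c,*b,.048).round(3))
hsv=cv2.cvtColor(c['color'],cv2.COLOR_RGB2HSV); m=cv2.inRange(hsv,(5,90,80),(25,255,255)); m[:185]=0;m[225:]=0;m[:,:235]=0;m[:,305:]=0
m=cv2.morphologyEx(m,cv2.MORPH_CLOSE,np.ones((15,15)));ct=max(cv2.findContours(m,0,2)[0],key=cv2.contourArea); r=cv2.minAreaRect(ct);print('block',r,ray(c,*r[0],.036))
b=[ray(c,*b,.036).round(3) for b in cv2.boxPoints(r)];print(b)
im=c['color'][160:260,205:445,::-1]
cv2.imwrite('pics/crop1.png',cv2.resize(im,None,fx=3.3,fy=3.3,interpolation=cv2.INTER_CUBIC))
w=shot('wrist');T=np.linalg.inv(w['camera_from_world']);o=robot.get_obs();Rt=R.from_quat(o['tool_rot']).as_matrix()
print('cam in tool',Rt.T@(T[:3,3]-o['position']),(Rt.T@T[:3,:3]).round(3),w['K'][0,0])
```

```text
platter [ 0.643 -0.27   0.062] [ 0.644 -0.27   0.06 ]
key [ 0.463 -0.321  0.045] [ 0.463 -0.322  0.042]
w500 [0.582 0.254 0.082] [0.582 0.254 0.08 ]
blockL [0.582 0.295 0.036] [ 0.586  0.302 -0.   ]
blockR [0.586 0.094 0.036] [0.586 0.094 0.036]
scale ((399.60003662109375, 209.7000274658203), (59.76704788208008, 73.04861450195312), 18.434947967529297)
[359.70004 234.90004] [ 0.487 -0.121  0.048]
[382.80002 165.60002] [ 0.73  -0.198  0.048]
[439.50003 184.50002] [ 0.667 -0.396  0.048]
[416.40005 253.80003] [ 0.426 -0.315  0.048]
block ((268.5, 205.0), (22.0, 59.0), 90.0) [0.58418142 0.19650948 0.036     ]
[array([0.62 , 0.3  , 0.036]), array([0.625, 0.095, 0.036]), array([0.548, 0.093, 0.036]), array([0.544, 0.297, 0.036])]
cam in tool [ 0.07405262  0.00094455 -0.09246857] [[ 0.001 -0.963 -0.268]
 [ 1.     0.001 -0.   ]
 [ 0.    -0.268  0.963]] 300.7281788083316
```

View pics/crop1.png

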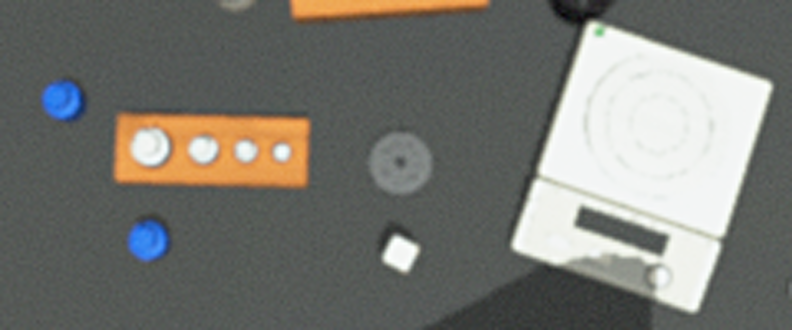

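Crop: steel w500 at top px ≈ (250,204), the largest of the row in the block. The blue ones are at (224,190) and (250,233). The zero key is the white round at crop (658,276), i.e. top px (404.4,243.6). I choose the steel one. Next is a wrist view above the key.

```bash
cat >> h.py <<'E'
def frame(yaw,tilt=0):  # tool x along yaw, z down, then tilt about tool y
    return R.from_euler('z',yaw)*R.from_euler('x',np.pi)*R.from_euler('y',tilt)
def row(p,rot):
    o=robot.get_obs(); r0=R.from_quat(o['tool_rot'])
    print('row',delta(p).round(1),((r0.inv()*rot).as_rotvec()/np.radians(8)).round(3))
E
python3 - <<'E'
from h import *
c=load('top');k=ray(c,404.4,243.6,.045);print(k,pts(c)[243,404])
row([k[0],k[1],.25],frame(-.305))
E
```

```text
[ 0.46035239 -0.27467351  0.045     ] [ 0.46249902 -0.27430426  0.03920538]
row [ 382.9 -249.5   42. ] [-1.20e-02  1.00e-03  3.88e+00]
```

Request:
carry_out(rows=[[[38, -25, 4, 0, 0, 0.4], [76, -50, 8, 0, 0, 0.8], [115, -75, 12, 0, 0, 1.2], [153, -100, 16, 0, 0, 1.6], [191, -125, 20, 0, 0, 2], [230, -150, 25, 0, 0, 2.4], [268, -175, 30, 0, 0, 2.8], [306, -200, 34, 0, 0, 3.2], [344, -225, 38, 0, 0, 3.6], [383, -249, 42, 0, 0, 3.88], [383, -249, 42, 0, 0, 3.88], [383, -249, 42, 0, 0, 3.88], [383, -249, 42, 0, 0, 3.88]]], fingers=1)

```text
time: 1.45
position: [0.4601, -0.2762, 0.2502]
tool_rot: [0.988, -0.152, -0.0, 0.0]
ft_force: [0.1, 0.2, 0.3]
grip_width: 0.0868
```

Run:
```python
from h import *
o=robot.get_obs();print(o['position'],R.from_quat(o['tool_rot']).as_matrix().round(3))
c=shot('wrist','w1'); k=np.array([.46035,-.27467,.045]);print(proj(c,k))
```

```text
[ 0.46008623 -0.27624117  0.25019357] [[ 0.954 -0.301 -0.   ]
 [-0.301 -0.954 -0.   ]
 [-0.     0.    -1.   ]]
[316.77943765 194.87467706]
```

View pics/w1.png

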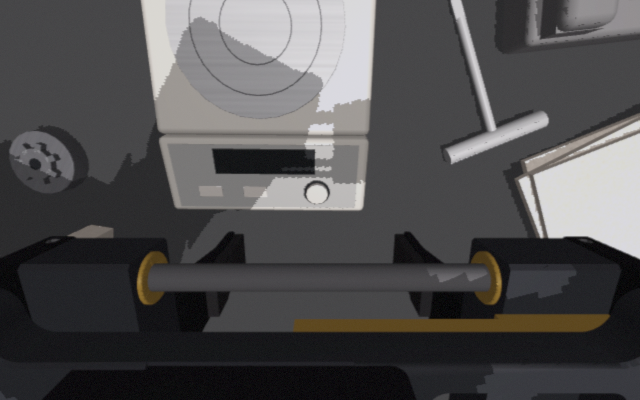

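Wrist view: round white key at (317,192), flat keys at (211,191) and (256,191), platter rings around (255,25), scale nearly axis-aligned with the tool. Next I measure the key and keypad plane.

```bash
python3 - <<'E'
from h import *
c=load('w1');P=pts(c)
pad=P[150:204,175:360].reshape(-1,3); pad=pad[(pad[:,2]>.02)]
# robust plane
m=np.ones(len(pad),bool)
for i in range(8):
    A=np.c_[pad[m][:,:2],np.ones(m.sum())]; s=np.linalg.lstsq(A,pad[m][:,2],rcond=None)[0]; r=pad[:,2]-np.c_[pad[:,:2],np.ones(len(pad))]@s; m=abs(r)<.002
n=np.array([-s[0],-s[1],1]);n/=np.linalg.norm(n);print('n',n,'tilt',np.arccos(n[2]),'yaw',np.arctan2(-n[1],-n[0]),m.mean())
res=(P@n-n[2]*s[2])
k=(res[170:215,295:340]>.004)&(P[170:215,295:340,2]<.08); vv,uu=np.nonzero(k)
print('key px',uu.mean()+295,vv.mean()+170,k.sum(),'h',np.median(res[170:215,295:340][k]),'cen',np.median(P[170:215,295:340][k],0),P[170:215,295:340][k].mean(0))
g=cv2.cvtColor(c['color'],cv2.COLOR_RGB2GRAY)
b=(g[170:215,295:340]>190).astype(np.uint8);ct=max(cv2.findContours(b,0,2)[0],key=cv2.contourArea);print(cv2.minEnclosingCircle(ct))
# platter
mm=(P[...,2]>.056)&(P[...,2]<.068); mm[140:]=0; q=P[mm]; print('platter z',np.median(q[:,2]))
cs=max(cv2.findContours(mm.astype(np.uint8),0,1)[0],key=cv2.contourArea)[:,0]; cs=cs[(cs[:,1]>3)]
w=np.array([ray(c,u,v,.062)[:2] for u,v in cs]); A=np.c_[2*w,np.ones(len(w))]; s2=np.linalg.lstsq(A,(w**2).sum(1),rcond=None)[0]
print('platter c',s2[:2],'r',np.sqrt(s2[2]+s2[:2]@s2[:2]),'n',len(w))
# edge yaw: front edge of the case, step between keypad and case
E
python3 - <<'E'
from h import *
c=load('w1');P=pts(c)
case=((P[...,2]>.02)&(P[...,2]<.07)).astype(np.uint8); case[230:]=0; case[:,:100]=0; case[:,420:]=0
d=[]
for v in range(150,195,4):
    u=np.nonzero(case[v])[0]; d.append((P[v,u[0]+1,:2]+P[v,u[-1]-1,:2])/2)
for u in range(190,350,20):
    v=np.nonzero(case[:,u])[0][-1]; print(u,v,P[v-2,u].round(4))
print(np.array(d)[::4]); a=np.polyfit(*np.array(d).T,1);print('yaw',np.arctan(a[0]))
E
```

```text
n [-0.2075514   0.06664375  0.97595134] tilt 0.219752896640085 yaw -0.31069606409683925 0.9527527527527527
key px 316.0981012658228 193.6012658227848 316 h 0.005918311564822115 cen [ 0.46168944 -0.27436302  0.04412161] [ 0.46159263 -0.27432806  0.04413301]
((21.5, 24.0), 9.708344459533691)
platter z 0.062087815617680175
platter c [ 0.6185867  -0.27088005] r 0.07412008245116275 n 296
190 208 [ 0.4867 -0.1408  0.0341]
210 208 [ 0.4804 -0.1614  0.0346]
230 208 [ 0.4741 -0.182   0.0351]
250 208 [ 0.4677 -0.2023  0.0351]
270 209 [ 0.4598 -0.2217  0.0329]
290 209 [ 0.4533 -0.2422  0.0328]
310 209 [ 0.447  -0.2628  0.0336]
330 209 [ 0.4411 -0.2833  0.0352]
[[ 0.51919579 -0.23895729]
 [ 0.50351211 -0.23466594]
 [ 0.48726036 -0.22886761]]
yaw -0.09932444227338977
```

Key ≈ (0.4617,-0.2745,0.0445), keypad tilt 0.21 and yaw -0.31, matching the case edge. Platter z is 62 mm with radius 74 mm, as given.

Run:
```python
from h import *
f=frame(-.309,.21); z=f.as_matrix()[:,2];print(z)
k=np.array([.4617,-.2745,.0445]); row(k-z*(.0697+.015),f)
```

```text
[ 0.19858685 -0.06339394 -0.97803091]
row [-16.5  -2.6 122.9] [0.    1.505 0.019]
```

Request:
carry_out(rows=[[[-4, 0, 25, 0, 0.4, 0], [-8, -1, 50, 0, 0.8, 0], [-12, -2, 75, 0, 1.2, 0], [-15, -2.6, 98, 0, 1.5, 0.02], [-16.5, -2.6, 115, 0, 1.5, 0.02], [-16.5, -2.6, 123, 0, 1.5, 0.02], [-16.5, -2.6, 123, 0, 1.5, 0.02], [-16.5, -2.6, 123, 0, 1.5, 0.02], [-16.5, -2.6, 123, 0, 1.5, 0.02], [-16.5, -2.6, 123, 0, 1.5, 0.02]]], fingers=0, grip_force=20)

```text
time: 2.5
position: [0.4461, -0.2687, 0.1281]
tool_rot: [0.983, -0.152, 0.104, 0.017]
ft_force: [0.1, 1.0, 0.0]
grip_width: 0.0148
```

Request:
carry_out(rows=[[[0, 0, 3, 0, 0, 0], [0, 0, 6, 0, 0, 0], [0, 0, 9, 0, 0, 0], [0, 0, 11, 0, 0, 0], [0, 0, 12, 0, 0, 0], [0, 0, 13, 0, 0, 0], [0, 0, 13, 0, 0, 0], [0, 0, 13, 0, 0, 0]]])

```text
time: 3.3
position: [0.4482, -0.269, 0.1145]
tool_rot: [0.983, -0.152, 0.103, 0.016]
ft_force: [-0.4, 0.4, 0.6]
grip_width: 0.0003
```

Request:
carry_out(rows=[[[0, 0, 1, 0, 0, 0], [0, 0, 2, 0, 0, 0], [0, 0, 3, 0, 0, 0], [0, 0, 3, 0, 0, 0], [0, 0, 3, 0, 0, 0]]])

```text
time: 3.8
position: [0.4488, -0.2693, 0.1117]
tool_rot: [0.983, -0.152, 0.103, 0.016]
ft_force: [-0.8, 0.6, 2.0]
grip_width: 0.0005
```

Request:
carry_out(rows=[[[0, 0, 1, 0, 0, 0], [0, 0, 1.5, 0, 0, 0], [0, 0, 1.5, 0, 0, 0], [0, 0, 1.5, 0, 0, 0]]])

```text
time: 4.2
position: [0.4491, -0.2694, 0.1103]
tool_rot: [0.983, -0.152, 0.103, 0.016]
ft_force: [-0.7, 0.1, 3.5]
grip_width: 0.0007
```

Request:
carry_out(rows=[[[0, 0, 1, 0, 0, 0], [0, 0, 1.5, 0, 0, 0], [0, 0, 1.5, 0, 0, 0], [0, 0, 1.5, 0, 0, 0], [0, 0, 1.5, 0, 0, 0]]])

```text
time: 4.7
position: [0.4492, -0.2693, 0.1099]
tool_rot: [0.983, -0.152, 0.104, 0.016]
ft_force: [-5.0, 1.5, 14.4]
grip_width: 0.0005
```

Force rises to ~15 N at the end of travel, so the key is fully in. Now releasing it.

Request:
carry_out(rows=[[[0, 0, -2, 0, 0, 0], [0, 0, -5, 0, 0, 0], [0, 0, -10, 0, 0, 0], [0, 0, -30, 0, 0, 0], [0, 0, -60, 0, 0, 0], [0, 0, -90, 0, 0, 0], [0, 0, -90, 0, 0, 0]]], fingers=0)

```text
time: 5.4
position: [0.4321, -0.2644, 0.1996]
tool_rot: [0.983, -0.152, 0.105, 0.018]
ft_force: [0.3, -1.0, -0.0]
grip_width: 0.0
```

Run:
```python
from h import *
print(robot.get_obs()['ft_force'],robot.get_obs()['position'])
row([.6,-.265,.27],frame(-.309))
```

```text
[ 0.29803424 -1.01442829 -0.04607271] [ 0.43207123 -0.26443358  0.19958845]
row [171.5 -50.1 -34.9] [ 0.017 -1.535  0.011]
```

Request:
carry_out(rows=[[[35, -10, -10, 0, -0.4, 0], [70, -20, -20, 0, -0.8, 0], [105, -30, -30, 0, -1.2, 0], [140, -40, -35, 0, -1.53, 0], [171, -50, -35, 0, -1.53, 0], [171, -50, -35, 0, -1.53, 0], [171, -50, -35, 0, -1.53, 0], [171, -50, -35, 0, -1.53, 0]]], fingers=1)

```text
time: 6.2
position: [0.5976, -0.264, 0.2648]
tool_rot: [0.988, -0.153, -0.004, -0.001]
ft_force: [-0.8, -0.2, 0.0]
grip_width: 0.0566
```

Run:
```python
from h import *
c=shot('wrist','w2');P=pts(c)
mm=((P[...,2]>.057)&(P[...,2]<.067)).astype(np.uint8)
cs=max(cv2.findContours(mm,0,1)[0],key=cv2.contourArea);print(cv2.boundingRect(cs))
w=np.array([ray(c,u,v,.062)[:2] for u,v in cs[:,0]])
for i in range(5):
    A=np.c_[2*w,np.ones(len(w))]; s=np.linalg.lstsq(A,(w**2).sum(1),rcond=None)[0]; r=np.sqrt(s[2]+s[:2]@s[:2]); e=abs(np.linalg.norm(w-s[:2],axis=1)-r); print(s[:2],r,len(w)); w=w[e<.002]
print('z',np.median(P[...,2][mm>0]))
z=P[...,2]; print('key again', proj(c,[.4617,-.2745,.0445]))
print(row([.56,.254,.27],frame(0)))
```

```text
(244, 92, 151, 150)
[ 0.61900447 -0.27087956] 0.07401853714688816 424
[ 0.61900447 -0.27087956] 0.07401853714688816 424
[ 0.61900447 -0.27087956] 0.07401853714688816 424
[ 0.61900447 -0.27087956] 0.07401853714688816 424
[ 0.61900447 -0.27087956] 0.07401853714688816 424
z 0.0620944578084871
key again [361.89844916 293.58949414]
row [-193.  -482.4   -2.8] [-0.017  0.054 -2.208]
None
```

Platter centre (0.6190,-0.2709) at z 0.062, in agreement with the first view. Next, a view over w500 with the fingers closing along world x (clear of w200).

Request:
carry_out(rows=[[[-12, -35, 0, 0, 0, -1], [-24, -70, 0, 0, 0, -2], [-37, -105, 0, 0, 0, -3], [-49, -140, 0, 0, 0, -4], [-61, -175, 0, 0, 0, -5], [-73, -210, 0, 0, 0, -6], [-86, -245, 0, 0, 0, -7], [-98, -280, -1, 0, 0, -8], [-110, -315, -1, 0, 0, -9], [-122, -350, -2, 0, 0, -10], [-135, -385, -2, 0, 0, -11], [-147, -420, -3, 0, 0, -12], [-160, -455, -3, 0, 0, -13], [-171, -489, -3, 0, 0, -13.46], [-171, -489, -3, 0, 0, -13.46], [-171, -489, -3, 0, 0, -13.46], [-171, -489, -3, 0, 0, -13.46]]], fingers=1)

```text
time: 7.95
position: [0.5839, 0.2519, 0.2701]
tool_rot: [0.707, 0.707, -0.002, -0.002]
ft_force: [-0.2, 0.1, 0.1]
grip_width: 0.0874
```

Run:
```python
from h import *
o=robot.get_obs();print(o['position'],R.from_quat(o['tool_rot']).as_matrix().round(3),o['q'])
c=shot('wrist','w3'); print(proj(c,[.582,.254,.082]))
```

```text
[0.58388564 0.25187823 0.27008951] [[ 0.001  1.    -0.005]
 [ 1.    -0.001  0.001]
 [ 0.001 -0.005 -1.   ]] [0.2311034  0.56776238 1.42366027 0.00204878 1.15485993 0.2310018 ]
[316.7381378  195.04908401]
```

View pics/w3.png

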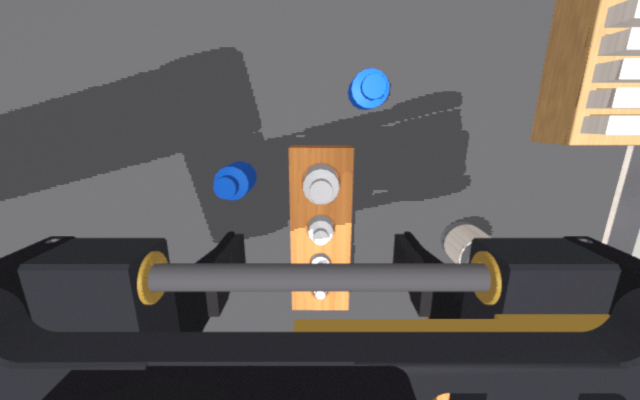

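Wrist view: steel w500 at (321,186) in the block's +y end well, w200 at (320,231), blue look-alikes at (234,181) and (370,88). The fingers straddle the block. Next I measure it.

```bash
cat > meas.py <<'E'
from h import *
def meas(c):
    P=pts(c); z=P[...,2]; roi=np.zeros(z.shape,bool); roi[150:225,270:375]=1
    def fit(m,h,name):
        ct=max(cv2.findContours((m&roi).astype(np.uint8),0,1)[0],key=cv2.contourArea)
        w=np.array([ray(c,u,v,h)[:2] for u,v in ct[:,0]]); (x,y),r=cv2.minEnclosingCircle((w*1000).astype(np.float32))
        print(name,x.__round__(1),y.__round__(1),'r',round(r,1),'n',(m&roi).sum(),'z',np.median(z[m&roi]).round(4),P[m&roi].mean(0).round(4))
    fit((z>.077)&(z<.088),.082,'knob'); fit((z>.055)&(z<.063),.059,'body')
    t=(z>.032)&(z<.040); t[:140]=0; t[320:]=0; t[:,:270]=0; t[:,370:]=0
    for v in (155,165,205,225,235):
        u=np.nonzero(t[v])[0]; a,b=P[v,u[0]],P[v,u[-1]]; print('row',v,a[:2].round(4),b[:2].round(4),'mid',((a+b)/2)[:2].round(4))
    for u in (300,310,335,345):
        v=np.nonzero(t[:,u])[0][0]; print('end',u,P[v,u].round(4))
E
python3 -c "
from meas import *
meas(load('w3'))"
```

```text
knob 585.6 257.6 r 11.6 n 443 z 0.082 [0.5854 0.2578 0.0819]
body 585.3 257.6 r 19.0 n 539 z 0.0594 [0.5853 0.2619 0.0594]
row 155 [0.5516 0.2871] [0.6196 0.2871] mid [0.5856 0.2871]
row 165 [0.5512 0.2761] [0.6198 0.2764] mid [0.5855 0.2763]
row 205 [0.5513 0.2311] [0.6201 0.2309] mid [0.5857 0.231 ]
row 225 [0.5505 0.2067] [0.6196 0.207 ] mid [0.5851 0.2069]
row 235 [0.5502 0.1945] [0.6199 0.1951] mid [0.5851 0.1948]
end 300 [0.5634 0.2953 0.0326]
end 310 [0.5743 0.2945 0.036 ]
end 335 [0.6011 0.2946 0.0369]
end 345 [0.6117 0.2947 0.0377]
```

```bash
python3 -c "
from h import *
row([.5854,.2577,.110],frame(np.pi/2))"
```

```text
row [  5.9   2.  160.2] [-0.034 -0.007 -0.009]
```

Request:
carry_out(rows=[[[6, 2, 20, -0.03, 0, 0], [6, 2, 45, -0.03, 0, 0], [6, 2, 70, -0.03, 0, 0], [6, 2, 95, -0.03, 0, 0], [6, 2, 115, -0.03, 0, 0], [6, 2, 130, -0.03, 0, 0], [6, 2, 142, -0.03, 0, 0], [6, 2, 151, -0.03, 0, 0], [6, 2, 157, -0.03, 0, 0], [6, 2, 160, -0.03, 0, 0], [6, 2, 160, -0.03, 0, 0], [6, 2, 160, -0.03, 0, 0], [6, 2, 160, -0.03, 0, 0]]])

```text
time: 9.3
position: [0.586, 0.2597, 0.111]
tool_rot: [0.707, 0.707, 0.001, -0.0]
ft_force: [0.0, -0.3, -0.5]
grip_width: 0.0872
```

```bash
python3 -c "
from h import *
print(robot.get_obs()['ft_force'])
row([.5854,.2577,.110],frame(np.pi/2))"
```

```text
[ 0.01375314 -0.29815483 -0.45665328]
row [-2.  -0.6  1. ] [ 0.011 -0.013  0.008]
```

Request:
carry_out(rows=[[[-2, -0.6, 1, 0, 0, 0], [-2, -0.6, 1, 0, 0, 0], [-2, -0.6, 1, 0, 0, 0]]])

```text
time: 9.6
position: [0.585, 0.2574, 0.1095]
tool_rot: [0.707, 0.707, 0.001, -0.0]
ft_force: [-0.2, -0.1, 0.1]
grip_width: 0.0872
```

Request:
carry_out(rows=[[[0, 0, 0, 0, 0, 0], [0, 0, 0, 0, 0, 0], [0, 0, 0, 0, 0, 0], [0, 0, 0, 0, 0, 0], [0, 0, 0, 0, 0, 0], [0, 0, 0, 0, 0, 0], [0, 0, 0, 0, 0, 0], [0, 0, 0, 0, 0, 0], [0, 0, 0, 0, 0, 0]]], fingers=0, grip_force=25)

```text
time: 10.5
position: [0.5848, 0.2575, 0.1094]
tool_rot: [0.707, 0.707, 0.0, -0.001]
ft_force: [-1.2, -0.3, 0.3]
grip_width: 0.037
```

```bash
python3 -c "
from h import *
o=robot.get_obs();print(o['position'],o['tool_rot'],o['ft_force'],o['grip_width'])"
```

```text
[0.58480388 0.25752753 0.10937056] [ 7.06791485e-01  7.07421520e-01  4.43308477e-04 -6.27062997e-04] [-1.17831418 -0.28867744  0.2630753 ] 0.03698920614348572
```

Request:
carry_out(rows=[[[0, 0, -3, 0, 0, 0], [0, 0, -8, 0, 0, 0], [0, 0, -15, 0, 0, 0], [0, 0, -25, 0, 0, 0], [0, 0, -40, 0, 0, 0], [0, 0, -60, 0, 0, 0], [0, 0, -80, 0, 0, 0], [0, 0, -100, 0, 0, 0], [0, 0, -115, 0, 0, 0], [0, 0, -120, 0, 0, 0], [0, 0, -120, 0, 0, 0], [0, 0, -120, 0, 0, 0], [0, 0, -120, 0, 0, 0]]])

```text
time: 11.8
position: [0.5843, 0.2571, 0.2283]
tool_rot: [0.707, 0.707, -0.0, -0.001]
ft_force: [-0.8, 0.2, -4.9]
grip_width: 0.0372
```

```bash
python3 -c "
from h import *
o=robot.get_obs();print(o['position'],o['tool_rot'],o['ft_force'],o['moment'],o['grip_width'],o['q'][[0,5]])
c=shot('wrist','w4')
row([.6190,-.2709,.22],frame(.75))
row([.6190,-.2709,.22],frame(np.pi/2))"
```

```text
[0.58433485 0.25711882 0.22830164] [ 7.06810676e-01  7.07401878e-01 -3.59855984e-04 -1.05878957e-03] [-0.78761447  0.24713855 -4.87765189] [ 0.00462451 -0.09393118 -0.01035355] 0.03720894877174205 [0.2392254  0.23759994]
row [-528.1   34.2    7.6] [-1.600e-02 -1.000e-03  5.884e+00]
row [-528.1   34.2    7.6] [-0.014 -0.007  0.006]
```

View pics/w4.png

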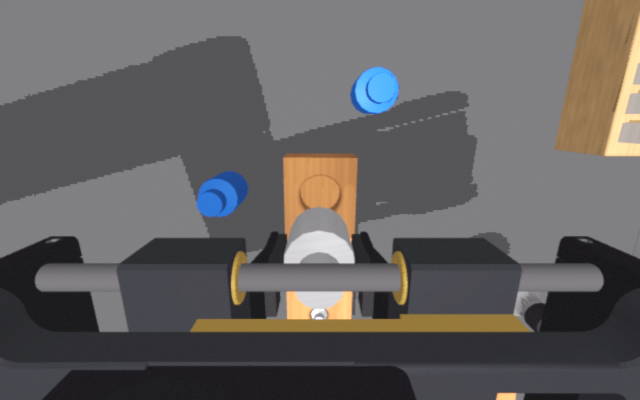

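w500 is lifted (-4.9 N); its well at (320,190) is empty and clear. I check its pose in the hand before moving.

```bash
cat > hand.py <<'E'
from h import *
def hand(c,tcp):
    P=pts(c); z=P[...,2]; roi=np.zeros(z.shape,bool); roi[185:318,285:356]=1
    kt=tcp[2]-.0274
    for n,h in (('knob',kt),('shoulder',kt-.023)):
        m=(abs(z-h)<.003)&roi; 
        if m.sum()>30: 
            p=P[m]; A=np.c_[p[:,:2]-p[:,:2].mean(0),np.ones(len(p))]; s=np.linalg.lstsq(A,p[:,2],rcond=None)[0]
            ct=max(cv2.findContours(m.astype(np.uint8),0,1)[0],key=cv2.contourArea); w=np.array([ray(c,u,v,h)[:2] for u,v in ct[:,0]])
            print(n,m.sum(),'z',s[2].round(4),'exp',h.round(4),'slope',s[:2].round(3),'range x',w[:,0].min().round(4),w[:,0].max().round(4),'y',w[:,1].min().round(4),w[:,1].max().round(4))
    # body side nearest camera: points below shoulder
    b=P[roi&(z<kt-.028)&(z>kt-.066)]; b=b[abs(b[:,0]-tcp[0])<.004]
    if len(b)>20: print('side',len(b),'z span',b[:,2].min().round(3),b[:,2].max().round(3),'dy/dz',np.polyfit(b[:,2],b[:,1],1)[0].round(3),'ymean',b[:,1].mean().round(4))
E
python3 -c "
from hand import *
hand(load('w4'),robot.get_obs()['position'])"
```

```text
knob 630 z 0.2009 exp 0.2008 slope [-0.004 -0.031] range x 0.5746 0.5958 y 0.246 0.2544
shoulder 1641 z 0.1783 exp 0.1778 slope [-0.011 -0.069] range x 0.5676 0.604 y 0.2576 0.2766
side 276 z span 0.135 0.173 dy/dz 0.001 ymean 0.2752
```

Upright (side slope 0.001), about 1 mm off the tool axis, no slip. Now carrying it to the platter.

Request:
carry_out(rows=[[[-8, 0, 0, 0, 0, 0.1], [-25, 1, 0, 0, 0, 0.3], [-50, 2, 0, 0, 0, 0.6], [-80, 4, 0, 0, 0, 0.9], [-115, 6, 0, 0, 0, 1.3], [-150, 9, 0, 0, 0, 1.7], [-185, 11, 0, 0, 0, 2.1], [-220, 13, 0, 0, 0, 2.5], [-255, 15, 0, 0, 0, 2.9], [-290, 17, 0, 0, 0, 3.3], [-325, 20, 1, 0, 0, 3.7], [-360, 22, 2, 0, 0, 4.1], [-395, 25, 3, 0, 0, 4.5], [-430, 27, 4, 0, 0, 4.9], [-460, 29, 5, 0, 0, 5.2], [-485, 31, 6, 0, 0, 5.5], [-505, 32, 7, 0, 0, 5.7], [-520, 33, 7, 0, 0, 5.85], [-527, 33, 7, 0, 0, 5.88], [-527, 33, 7, 0, 0, 5.88]]])

```text
time: 13.85
position: [0.6183, -0.2704, 0.2215]
tool_rot: [0.931, 0.366, 0.0, -0.001]
ft_force: [0.4, -0.3, -4.9]
grip_width: 0.037
```

```bash
python3 -c "
from h import *
o=robot.get_obs();print(o['position'],o['ft_force'],o['grip_width'])
row([.6182,-.2700,.1594],frame(.75))"
```

```text
[ 0.61826218 -0.27037668  0.22145278] [ 0.35369936 -0.32343881 -4.88875901] 0.03704972754297283
row [ 0.1 -0.2 62.1] [-0.008 -0.009 -0.002]
```

Request:
carry_out(rows=[[[0, 0, 6, 0, 0, 0], [0, 0, 16, 0, 0, 0], [0, 0, 28, 0, 0, 0], [0, 0, 40, 0, 0, 0], [0, 0, 50, 0, 0, 0], [0, 0, 57, 0, 0, 0], [0, 0, 60, 0, 0, 0], [0, 0, 61.5, 0, 0, 0], [0, 0, 62, 0, 0, 0], [0, 0, 62, 0, 0, 0], [0, 0, 62, 0, 0, 0]]])

```text
time: 14.95
position: [0.6187, -0.2698, 0.1601]
tool_rot: [0.93, 0.367, 0.001, -0.0]
ft_force: [-0.8, -0.1, -5.3]
grip_width: 0.0368
```

Request:
carry_out(rows=[[[0, 0, 0.5, 0, 0, 0], [0, 0, 1, 0, 0, 0], [0, 0, 1.5, 0, 0, 0], [0, 0, 2, 0, 0, 0], [0, 0, 2.5, 0, 0, 0], [0, 0, 3, 0, 0, 0], [0, 0, 3, 0, 0, 0], [0, 0, 3, 0, 0, 0]]])

```text
time: 15.75
position: [0.6185, -0.2695, 0.1567]
tool_rot: [0.93, 0.367, 0.0, -0.001]
ft_force: [-0.4, 1.2, -2.4]
grip_width: 0.0371
```

Request:
carry_out(rows=[[[0, 0, 0.4, 0, 0, 0], [0, 0, 0.8, 0, 0, 0], [0, 0, 1.1, 0, 0, 0], [0, 0, 1.1, 0, 0, 0], [0, 0, 1.1, 0, 0, 0]]])

```text
time: 16.25
position: [0.6185, -0.2695, 0.1556]
tool_rot: [0.93, 0.367, 0.0, -0.001]
ft_force: [-0.3, 0.7, -1.3]
grip_width: 0.037
```

Request:
carry_out(rows=[[[0, 0, 0.4, 0, 0, 0], [0, 0, 0.7, 0, 0, 0], [0, 0, 0.7, 0, 0, 0], [0, 0, 0.7, 0, 0, 0]]])

```text
time: 16.65
position: [0.6185, -0.2695, 0.1549]
tool_rot: [0.93, 0.367, 0.0, -0.001]
ft_force: [-2.0, 0.5, 0.9]
grip_width: 0.0372
```

Request:
carry_out(rows=[[[0, 0, 0, 0, 0, 0], [0, 0, 0, 0, 0, 0], [0, 0, 0, 0, 0, 0], [0, 0, 0, 0, 0, 0], [0, 0, 0, 0, 0, 0], [0, 0, 0, 0, 0, 0], [0, 0, 0, 0, 0, 0], [0, 0, 0, 0, 0, 0]]], fingers=0.85)

```text
time: 17.45
position: [0.6185, -0.2696, 0.1547]
tool_rot: [0.93, 0.367, 0.0, -0.001]
ft_force: [0.5, 0.6, -0.4]
grip_width: 0.0735
```

```bash
python3 -c "
from h import *
o=robot.get_obs();print(o['time'],o['position'],o['ft_force'],o['grip_width'])"
```

```text
17.45 [ 0.6184974  -0.26958984  0.15474469] [ 0.52419332  0.62107103 -0.39550341] 0.07345173652844308
```

Released. I back off straight up, look, and let it stand.

Request:
carry_out(rows=[[[0, 0, -4, 0, 0, 0], [0, 0, -10, 0, 0, 0], [0, 0, -20, 0, 0, 0], [0, 0, -35, 0, 0, 0], [0, 0, -55, 0, 0, 0], [0, 0, -75, 0, 0, 0], [0, 0, -95, 0, 0, 0], [0, 0, -110, 0, 0, 0], [0, 0, -115, 0, 0, 0], [0, 0, -115, 0, 0, 0], [0, 0, -115, 0, 0, 0], [0, 0, -115, 0, 0, 0], [0, 0, -115, 0, 0, 0], [0, 0, -115, 0, 0, 0], [0, 0, -115, 0, 0, 0]]])

```text
time: 18.95
position: [0.6184, -0.2697, 0.2693]
tool_rot: [0.93, 0.367, 0.0, -0.001]
ft_force: [0.1, 0.1, 0.0]
grip_width: 0.0739
```

Run:
```python
from h import *
c=shot('wrist','w5');P=pts(c);z=P[...,2]; near=np.linalg.norm(P[...,:2]-[.619,-.271],axis=-1)<.05
for n,h,r in(('knob',.1277,11.5),('shoulder',.1047,19)):
    m=near&(abs(z-h)<.003); ct=max(cv2.findContours(m.astype(np.uint8),0,1)[0],key=cv2.contourArea)
    hz=np.median(z[m]);w=np.array([ray(c,u,v,hz)[:2] for u,v in ct[:,0]]); print(n,m.sum(),hz,cv2.minEnclosingCircle((w*1000).astype(np.float32)))
    p=P[m];A=np.c_[p[:,:2]-p[:,:2].mean(0),np.ones(len(p))];print('slope',np.linalg.lstsq(A,p[:,2],rcond=None)[0][:2])
m=(abs(z-.0597)<.004)&(np.linalg.norm(P[...,:2]-[.619,-.271],axis=-1)<.085);print('platter z',np.median(z[m]),m.sum())
row([.6185,-.2696,.1545],frame(.75))
```

```text
knob 590 0.1277463397341433 ((619.7767333984375, -269.4420471191406), 11.553899765014648)
slope [-0.00132202 -0.01142539]
shoulder 692 0.10518580390196433 ((619.9181518554688, -269.3766784667969), 18.90792465209961)
slope [0.00210879 0.00038037]
platter z 0.05978437087731042 14253
row [-0.000e+00  1.000e-01  1.149e+02] [-0.01  -0.008  0.005]
```

View pics/w5.png

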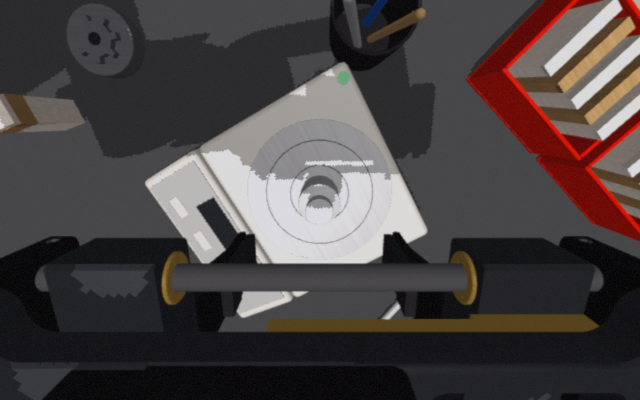

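Picture: w500 stands upright inside the rings at (319,200), 1.8 mm off centre; the platter is down 2.3 mm as expected. Free for about 2 s already, plus the descent. Regrasping.

Request:
carry_out(rows=[[[1.2, 0.8, 15, 0, 0, 0], [1.2, 0.8, 35, 0, 0, 0], [1.2, 0.8, 55, 0, 0, 0], [1.2, 0.8, 75, 0, 0, 0], [1.2, 0.8, 90, 0, 0, 0], [1.2, 0.8, 101, 0, 0, 0], [1.2, 0.8, 109, 0, 0, 0], [1.2, 0.8, 113, 0, 0, 0], [1.2, 0.8, 115, 0, 0, 0], [1.2, 0.8, 115, 0, 0, 0], [1.2, 0.8, 115, 0, 0, 0]]])

```text
time: 20.1
position: [0.6203, -0.2696, 0.1555]
tool_rot: [0.93, 0.367, 0.001, -0.0]
ft_force: [0.9, 0.5, -0.5]
grip_width: 0.0736
```

Request:
carry_out(rows=[[[0, 0, 0, 0, 0, 0], [0, 0, 0, 0, 0, 0], [0, 0, 0, 0, 0, 0], [0, 0, 0, 0, 0, 0], [0, 0, 0, 0, 0, 0], [0, 0, 0, 0, 0, 0], [0, 0, 0, 0, 0, 0], [0, 0, 0, 0, 0, 0], [0, 0, 0, 0, 0, 0]]], fingers=0, grip_force=25)

```text
time: 21.0
position: [0.6196, -0.269, 0.1547]
tool_rot: [0.93, 0.367, 0.0, -0.001]
ft_force: [-1.4, 1.9, 0.6]
grip_width: 0.037
```

Request:
carry_out(rows=[[[0, 0, -2, 0, 0, 0], [0, 0, -5, 0, 0, 0], [0, 0, -10, 0, 0, 0], [0, 0, -20, 0, 0, 0], [0, 0, -35, 0, 0, 0], [0, 0, -50, 0, 0, 0], [0, 0, -62, 0, 0, 0], [0, 0, -68, 0, 0, 0], [0, 0, -70, 0, 0, 0], [0, 0, -70, 0, 0, 0], [0, 0, -70, 0, 0, 0]]])

```text
time: 22.1
position: [0.6195, -0.2692, 0.224]
tool_rot: [0.93, 0.367, -0.0, -0.001]
ft_force: [-0.3, -0.5, -5.0]
grip_width: 0.037
```

```bash
python3 -c "
from h import *
o=robot.get_obs();print(o['time'],o['position'],o['ft_force'],o['grip_width'])
row([.5854,.2577,.2283],frame(np.pi/2))"
```

```text
22.1 [ 0.61945517 -0.26916227  0.22404667] [-0.34163143 -0.52614757 -4.97951858] 0.03696555795493965
row [ 334.5 -408.5   -2.9] [-0.014 -0.013 -5.874]
```

Holding it again (5 N). Moving back over its well.

Request:
carry_out(rows=[[[5, -6, 0, 0, 0, -0.1], [16, -20, 0, 0, 0, -0.3], [32, -39, 0, 0, 0, -0.6], [51, -62, 0, 0, 0, -0.9], [73, -89, 0, 0, 0, -1.3], [95, -116, 0, 0, 0, -1.7], [117, -143, 0, 0, 0, -2.1], [139, -170, -1, 0, 0, -2.5], [162, -197, -1, 0, 0, -2.9], [184, -224, -1, 0, 0, -3.3], [206, -251, -2, 0, 0, -3.7], [228, -278, -2, 0, 0, -4.1], [250, -305, -2, 0, 0, -4.5], [272, -333, -3, 0, 0, -4.9], [291, -356, -3, -0.01, 0, -5.2], [307, -375, -3, -0.01, 0, -5.5], [320, -390, -3, -0.01, -0.01, -5.7], [329, -402, -3, -0.01, -0.01, -5.85], [334.5, -408.5, -3, -0.01, -0.01, -5.87], [334.5, -408.5, -3, -0.01, -0.01, -5.87]]])

```text
time: 24.1
position: [0.5851, 0.2587, 0.2284]
tool_rot: [0.707, 0.708, 0.0, 0.0]
ft_force: [0.2, -0.3, -4.4]
grip_width: 0.0371
```

Request:
carry_out(rows=[[[0, 0, 0, 0, 0, 0], [0, 0, 0, 0, 0, 0], [0, 0, 0, 0, 0, 0]]])

```text
time: 24.4
position: [0.5861, 0.2564, 0.2286]
tool_rot: [0.708, 0.706, 0.0, 0.0]
ft_force: [0.7, -1.2, -5.0]
grip_width: 0.037
```

```bash
python3 -c "
from hand import *
o=robot.get_obs();print(o['position'],o['ft_force'],R.from_quat(o['tool_rot']).as_matrix().round(4)[:,2])
c=shot('wrist','w6'); hand(c,o['position'])
row([.5854,.2577,.1415],frame(np.pi/2))"
```

```text
[0.58609102 0.25643866 0.22856121] [ 0.70747829 -1.16164128 -4.99085286] [ 9.e-04 -5.e-04 -1.e+00]
knob 748 z 0.2013 exp 0.2012 slope [-0.007  0.023] range x 0.576 0.5981 y 0.2438 0.2537
shoulder 1578 z 0.1787 exp 0.1782 slope [-0.009 -0.084] range x 0.5695 0.6061 y 0.2569 0.2748
side 283 z span 0.135 0.173 dy/dz 0.003 ymean 0.2732
row [ 1.2 -0.8 87.1] [ 0.007  0.003 -0.014]
```

```bash
cat > blk.py <<'E'
from h import *
def blk(c):
    P=pts(c); z=P[...,2]; t=(abs(z-.036)<.003); t[205:]=0; t[:130]=0; t[:,:262]=0;t[:,378:]=0
    xs=[]
    for v in range(165,176,2):
        u=np.nonzero(t[v])[0]; a,b=ray(c,u[0]-.5,v,.036),ray(c,u[-1]+.5,v,.036); xs.append((a+b)[0]/2)
    ys=[ray(c,u,np.nonzero(t[:,u])[0][0]-.5,.036)[1] for u in range(295,346,5)]
    print('block mid x',np.median(xs).round(4),'end y',np.median(ys).round(4),'-> hole y',(np.median(ys)-.038).round(4))
    # hole: floor points inside
    f=(abs(z-.014)<.006)&(abs(P[...,0]-.585)<.025)&(abs(P[...,1]-.257)<.025); p=P[f]
    if len(p)>50: print('floor n',len(p),'x',p[:,0].min().round(4),p[:,0].max().round(4),'y',p[:,1].min().round(4),p[:,1].max().round(4),'z',np.median(p[:,2]).round(4))
E
python3 - <<'E'
from blk import *
from hand import hand
for n in('w4','w6'): blk(load(n))
for i in range(2):
    c=shot('wrist',f'w6{i}'); o=robot.get_obs(); print(o['position'],o['joint_velocities'].round(4)); hand(c,o['position']); blk(c)
E
```

```text
block mid x 0.5856 end y 0.2957 -> hole y 0.2577
floor n 1045 x 0.5652 0.6059 y 0.2393 0.2733 z 0.0141
block mid x 0.5856 end y 0.2957 -> hole y 0.2577
floor n 1095 x 0.5654 0.6054 y 0.2373 0.2733 z 0.0141
[0.58607956 0.25665501 0.22855498] [ 0.0044 -0.0006 -0.0005  0.0022  0.0013  0.0008]
knob 749 z 0.2013 exp 0.2012 slope [0.003 0.031] range x 0.576 0.5981 y 0.2439 0.2538
shoulder 1571 z 0.1787 exp 0.1782 slope [-0.013 -0.088] range x 0.5695 0.606 y 0.257 0.2749
side 283 z span 0.136 0.173 dy/dz 0.002 ymean 0.2733
block mid x 0.5856 end y 0.2958 -> hole y 0.2578
floor n 1094 x 0.5655 0.6054 y 0.2372 0.2762 z 0.0141
[0.58608259 0.25681174 0.228587  ] [ 0.0046  0.0022 -0.0005  0.0019  0.0005 -0.0018]
knob 750 z 0.2014 exp 0.2012 slope [-0.01   0.028] range x 0.576 0.5981 y 0.244 0.2539
shoulder 1569 z 0.1787 exp 0.1782 slope [-0.011 -0.073] range x 0.5695 0.606 y 0.2572 0.2745
side 281 z span 0.135 0.173 dy/dz 0.002 ymean 0.2734
block mid x 0.5856 end y 0.295 -> hole y 0.257
floor n 1096 x 0.5654 0.6054 y 0.2375 0.2735 z 0.0141
```

Hole ≈ (0.5855,0.2577) from block edges and well floor. The weight in hand is ~1.3 mm towards -y of the tool axis compared with the first grasp, so I aim TCP at (0.585,0.2587).

```bash
python3 -c "
from h import *
row([.585,.2587,.140],frame(np.pi/2))"
```

```text
row [ 1.9 -1.2 88.6] [ 0.007  0.002 -0.011]
```

Request:
carry_out(rows=[[[1, -1, 10, 0, 0, 0], [1.5, -1.2, 25, 0, 0, 0], [1.5, -1.2, 42, 0, 0, 0], [1.5, -1.2, 58, 0, 0, 0], [1.5, -1.2, 72, 0, 0, 0], [1.5, -1.2, 81, 0, 0, 0], [1.5, -1.2, 86, 0, 0, 0], [1.5, -1.2, 88.5, 0, 0, 0], [1.5, -1.2, 88.5, 0, 0, 0], [1.5, -1.2, 88.5, 0, 0, 0], [1.5, -1.2, 88.5, 0, 0, 0], [1.5, -1.2, 88.5, 0, 0, 0]]])

```text
time: 25.75
position: [0.585, 0.259, 0.1407]
tool_rot: [0.707, 0.707, 0.001, 0.001]
ft_force: [0.1, -0.4, -5.4]
grip_width: 0.0374
```

Run:
```python
from hand import *
c=shot('wrist','w7'); o=robot.get_obs(); print(o['time'],o['position'],o['ft_force'],o['joint_velocities'].round(4)); hand(c,o['position'])
P=pts(c);z=P[...,2]
t=abs(z-.036)<.0025; t[:,:200]=0;t[:,440:]=0;t[:60]=0
v=[r for r in range(60,235,8) if t[r].sum()>30]
for r in v: u=np.nonzero(t[r])[0]; a,b=ray(c,u[0]-.5,r,.036),ray(c,u[-1]+.5,r,.036); print(r,u[0],u[-1],a[:2].round(4),b[:2].round(4),((a+b)/2)[0].round(4))
print('end',[round(ray(c,u,np.nonzero(t[:,u])[0][0]-.5,.036)[1],4) for u in range(280,360,15) if t[:,u].any()])
```

```text
25.8 [0.58494679 0.25900828 0.14057109] [ 0.34784661 -0.42622781 -4.92552285] [-0.0004  0.0021  0.0014  0.0009 -0.0006 -0.0009]
knob 748 z 0.1135 exp 0.1132 slope [-0.004  0.02 ] range x 0.5749 0.5971 y 0.2463 0.2562
shoulder 1573 z 0.0908 exp 0.0902 slope [-0.013 -0.086] range x 0.5685 0.6051 y 0.2595 0.2773
side 358 z span 0.048 0.085 dy/dz 0.42 ymean 0.2611
180 266 370 [0.5508 0.2923] [0.6208 0.2923] 0.5858
188 266 369 [0.5505 0.2869] [0.6204 0.2868] 0.5854
196 267 369 [0.5509 0.2813] [0.6206 0.2813] 0.5858
204 267 369 [0.5506 0.2757] [0.6209 0.2757] 0.5858
212 267 368 [0.5504 0.27  ] [0.6204 0.2699] 0.5854
220 201 368 [0.5045 0.2642] [0.6207 0.2642] 0.5626
228 205 367 [0.5067 0.2584] [0.6202 0.2583] 0.5635
end [np.float64(0.296), np.float64(0.2954), np.float64(0.2954), np.float64(0.2954), np.float64(0.2953), np.float64(0.2953)]
```

View pics/w7.png

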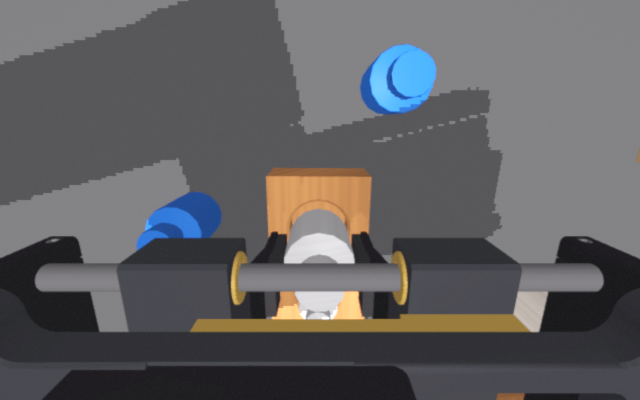

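Picture: weight just above the well, whose rim arc shows at (319,205); blues untouched. Residual error is below 1 mm, so I lower gently and watch the force.

Request:
carry_out(rows=[[[-0.3, -0.4, 2, 0, 0, 0], [-0.3, -0.4, 4, 0, 0, 0], [-0.3, -0.4, 6, 0, 0, 0], [-0.3, -0.4, 8, 0, 0, 0], [-0.3, -0.4, 9.5, 0, 0, 0], [-0.3, -0.4, 11, 0, 0, 0], [-0.3, -0.4, 12.5, 0, 0, 0], [-0.3, -0.4, 14, 0, 0, 0], [-0.3, -0.4, 14, 0, 0, 0], [-0.3, -0.4, 14, 0, 0, 0]]])

```text
time: 26.8
position: [0.5843, 0.2586, 0.126]
tool_rot: [0.707, 0.707, 0.0, 0.0]
ft_force: [-0.7, -0.3, -4.7]
grip_width: 0.0369
```

Request:
carry_out(rows=[[[0.3, 0, 2, 0, 0, 0], [0.3, 0, 4, 0, 0, 0], [0.3, 0, 6, 0, 0, 0], [0.3, 0, 8, 0, 0, 0], [0.3, 0, 10, 0, 0, 0], [0.3, 0, 12, 0, 0, 0], [0.3, 0, 13.5, 0, 0, 0], [0.3, 0, 15, 0, 0, 0], [0.3, 0, 15, 0, 0, 0], [0.3, 0, 15, 0, 0, 0]]])

```text
time: 27.8
position: [0.5844, 0.2589, 0.1111]
tool_rot: [0.707, 0.707, 0.0, 0.0]
ft_force: [-0.7, 0.1, -4.3]
grip_width: 0.037
```

Request:
carry_out(rows=[[[0, 0, 0.6, 0, 0, 0], [0, 0, 1.2, 0, 0, 0], [0, 0, 1.6, 0, 0, 0], [0, 0, 1.6, 0, 0, 0], [0, 0, 1.6, 0, 0, 0]]])

```text
time: 28.3
position: [0.5844, 0.2589, 0.1095]
tool_rot: [0.707, 0.707, 0.0, 0.0]
ft_force: [-0.0, -0.3, -6.0]
grip_width: 0.0371
```

Request:
carry_out(rows=[[[0, 0, 0.4, 0, 0, 0], [0, 0, 0.8, 0, 0, 0], [0, 0, 0.8, 0, 0, 0], [0, 0, 0.8, 0, 0, 0]]])

```text
time: 28.7
position: [0.5844, 0.259, 0.1093]
tool_rot: [0.707, 0.707, 0.0, 0.001]
ft_force: [-1.9, -0.0, 2.1]
grip_width: 0.0369
```

On the floor of the well (force reversed to +2 N). Release and back off.

Request:
carry_out(rows=[[[0, 0, 0, 0, 0, 0], [0, 0, 0, 0, 0, 0], [0, 0, 0, 0, 0, 0], [0, 0, 0, 0, 0, 0], [0, 0, 0, 0, 0, 0], [0, 0, 0, 0, 0, 0], [0, 0, 0, 0, 0, 0], [0, 0, 0, 0, 0, 0]]], fingers=0.85)

```text
time: 29.5
position: [0.5844, 0.2589, 0.1086]
tool_rot: [0.707, 0.707, 0.0, 0.0]
ft_force: [0.6, 0.2, -0.7]
grip_width: 0.0736
```

Request:
carry_out(rows=[[[0, 0, -4, 0, 0, 0], [0, 0, -10, 0, 0, 0], [0, 0, -20, 0, 0, 0], [0, 0, -40, 0, 0, 0], [0, 0, -65, 0, 0, 0], [0, 0, -90, 0, 0, 0], [0, 0, -115, 0, 0, 0], [0, 0, -140, 0, 0, 0], [0, 0, -155, 0, 0, 0], [0, 0, -160, 0, 0, 0], [0, 0, -160, 0, 0, 0], [0, 0, -160, 0, 0, 0], [0, 0, -160, 0, 0, 0]]])

```text
time: 30.8
position: [0.5836, 0.2588, 0.2674]
tool_rot: [0.707, 0.707, -0.001, -0.0]
ft_force: [-0.1, 0.1, -0.1]
grip_width: 0.0737
```

```bash
python3 - <<'E'
from meas import *
c=shot('wrist','w8'); meas(c)
t=shot('top','top2'); a=load('top')
d=(cv2.absdiff(t['color'],a['color']).max(2)>60).astype(np.uint8)
n,l,s,_=cv2.connectedComponentsWithStats(d); print([tuple(x) for x in s[1:] if x[4]>15])
E
python3 -c "
import cv2,numpy as np
a=cv2.imread('pics/w8.png')[60:330,140:500]; b=cv2.imread('pics/top2.png')[90:290,100:540]
a=cv2.resize(a,(400,300)); b=cv2.resize(b,(800,364)); o=np.zeros((600,800,3),np.uint8); o[:236,:]=0; o[236:]=b; o[:236,:315]=cv2.resize(a,(315,236)); cv2.imwrite('pics/fin.png',o)"
```

```text
knob 585.0 257.8 r 11.7 n 443 z 0.082 [0.5849 0.2579 0.0818]
body 585.0 257.7 r 18.9 n 533 z 0.0595 [0.5849 0.2626 0.0594]
row 155 [0.5513 0.2939] [0.6199 0.2939] mid [0.5856 0.2939]
row 165 [0.5511 0.2833] [0.6201 0.2832] mid [0.5856 0.2833]
row 205 [0.5508 0.2381] [0.6191 0.2385] mid [0.585  0.2383]
row 225 [0.5503 0.2147] [0.62   0.2142] mid [0.5851 0.2144]
row 235 [0.5511 0.2022] [0.6191 0.2022] mid [0.5851 0.2022]
end 300 [0.5642 0.2951 0.0367]
end 310 [0.5749 0.2951 0.0372]
end 335 [0.6016 0.295  0.0356]
end 345 [0.6123 0.295  0.0359]
[(np.int32(205), np.int32(181), np.int32(30), np.int32(15), np.int32(253)), (np.int32(239), np.int32(194), np.int32(26), np.int32(22), np.int32(485)), (np.int32(225), np.int32(207), np.int32(13), np.int32(6), np.int32(37)), (np.int32(242), np.int32(224), np.int32(14), np.int32(15), np.int32(127)), (np.int32(200), np.int32(234), np.int32(6), np.int32(8), np.int32(29)), (np.int32(376), np.int32(237), np.int32(28), np.int32(13), np.int32(208)), (np.int32(468), np.int32(280), np.int32(56), np.int32(114), np.int32(2396)), (np.int32(255), np.int32(312),
[... 524 characters left out ...]
2(33), np.int32(36), np.int32(831)), (np.int32(597), np.int32(355), np.int32(5), np.int32(20), np.int32(73)), (np.int32(340), np.int32(356), np.int32(10), np.int32(13), np.int32(80)), (np.int32(289), np.int32(358), np.int32(11), np.int32(23), np.int32(151)), (np.int32(585), np.int32(367), np.int32(7), np.int32(21), np.int32(80)), (np.int32(560), np.int32(369), np.int32(22), np.int32(31), np.int32(243)), (np.int32(541), np.int32(373), np.int32(4), np.int32(7), np.int32(16)), (np.int32(344), np.int32(376), np.int32(11), np.int32(18), np.int32(143)), (np.int32(291), np.int32(388), np.int32(11), np.int32(12), np.int32(92)), (np.int32(341), np.int32(390), np.int32(4), np.int32(10), np.int32(22))]
```

View pics/fin.png

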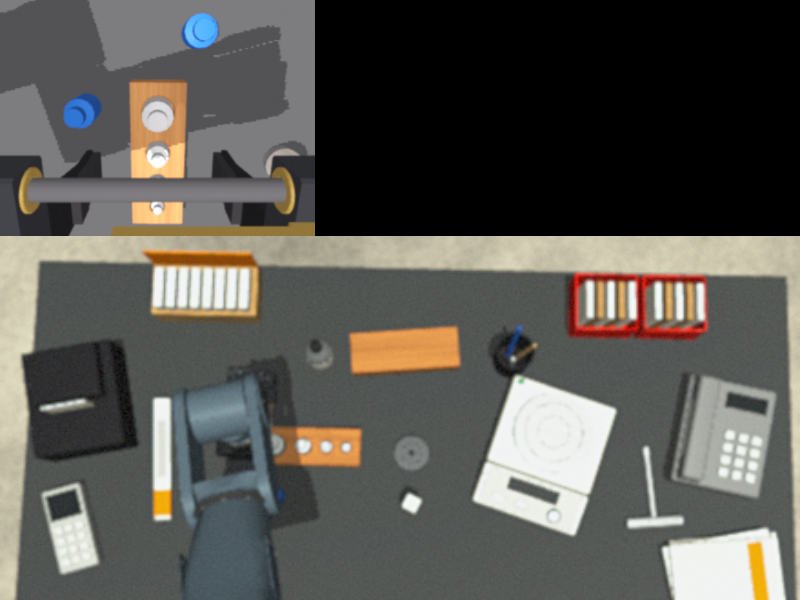

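The final picture shows w500 upright in its well, with its knob top at z 82.0 mm as at the start. The block, the small weights and everything else in view are where they were; the image differences come only from the arm and its shadow. Handing in.

```bash
python3 -c "
from rig import robot
print(robot.hand_in())"
```

```text
the job is handed in; nothing more can be done
None
```

The job is done and handed in at about 31 s of the 72 s allowed.

- **Zero key:** with the platter empty, I pressed it along the keypad normal until it bottomed. The force rose about 1 N per mm, then jumped to about 15 N at the stop, and I let it out.
- **Weighing:** I set the steel 500 g weight upright on the platter, 1.8 mm off centre. The platter went down 2.3 mm, as expected, and the weight stood alone for about 3 s.
- **Put back:** the weight is upright in its own well. Its knob top is at 82.0 mm, the same as at the start, and it is within about 0.6 mm of where it began. The gripper is open and clear, with no force on the wrist.
- **Other things on the counter:** comparing the top view before and after, the only changes above threshold are at the arm and its shadow. In that view the arm hides the blue look-alikes and part of the weight block. The wrist view shows the block unmoved and both blue weights standing.

**Disagreement:** on the way back the wrist view showed the weight about 1.3 mm off in the hand compared with the first grasp. I corrected for this before lowering it, and it went in without touching the sides noticeably.

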